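Sight a boxed module's marker in the inspection mirror

TASK

Fold both side flaps of the small open carton outward, clearly past upright, so that the round marker on the module inside is exposed. Then gently press the thumb plate of the inspection stand's sprung mirror down with the fingers until the stand's camera, looking at the middle of the mirror, sees the marker reflected in the middle of its view, and finish while still holding the mirror steady at that angle: do not let go. Leave the bottle, vial and beaker alone.

Things in the scene. Friction and masses are not known exactly. Their poses are not given: they have to be found in the camera images.
- stand: inspection stand, fixed, grey base 130 (x) x 225 (y) x 12 mm. Origin on the worktop under the mirror pivot; base from y = -12 to +213 mm. Two posts at x = -43 and +43 mm carry the mirror at y = 0. A box camera (40 x 56 x 42 mm, top at 231 mm) on a post at y = 180 mm looks level along the stand's -y, 210 mm high, straight at the mirror's middle
- pivot (a point): middle of the mirror's reflecting face, on its hinge axis (which runs along the stand's x), 210 mm above the worktop; it does not move as the mirror tilts
- camera_lens (a point): front of the camera's lens, 135 mm from the pivot along the stand's +y, at the same height
- mirror: the tilting mirror, 60 x 52 mm, in a black frame 66 x 58 mm, with its shaft, arm and thumb plate. Origin at the pivot, its z axis out of the back of the mirror (upward), x along the hinge axis
- mirror_tilt (a joint): mirror tilt, rad (60 x 52 mm, reflecting face underneath). 0 = at rest, face 40 deg from level, camera-side edge high; pressing the thumb plate raises it to at most 0.6 and levels the face (40 deg minus value). The camera's level sight line leaves the mirror at 80 deg minus twice the value below level, towards the stand's -y. A spring returns it to 0; holding takes 2 to 4 N
- thumb_plate (a point): ribbed flat aluminium plate 36 (x) x 40 (y) x 6 mm on an arm of the mirror's shaft; press it down from above. The point is the centre of its upper face. 72 mm along the stand's x from the pivot, 90 mm from the hinge axis on the camera side (+y), about 239 mm above the worktop at rest; level when the joint reads 0.30
- sight_pointer: thin steel needle, 70 mm, on a round black hub on the outside of the post at the stand's -x side (57 mm from the pivot along -x); geared so that it always points parallel to the camera's line of sight after the mirror. Origin at the pivot, its -y axis is that sight line away from the mirror, x the hinge axis; the marker's z in this frame is how far the marker lies off the sight line
- carton: small cardboard carton, fixed to the worktop, 118 mm (its x) by 136 mm (its y), 70 mm high, walls 4 mm, no top but two side flaps; stands on the stand's -y side. Origin under its centre. A white module (92 x 104 mm, top 40 mm above the worktop) fills it
- marker (a point): centre of the marker: a round aluminium disc, 50 mm across, with a dark cross, on top of the module, 45 mm above the worktop, over the carton's centre
- flap_near (a joint): flap hinged on the carton's top edge at its -x side (x = -57, z = 70 mm), rad. 0 = flat over the carton, 1.57 = upright, grows outward to 2.6. 36 mm from hinge to free edge, 130 mm along the carton's y, 3 mm thick. Slightly stiff crease: stays where left. Starts part raised (0.8 to 1.2)
- flap_near_edge (a point): middle of that flap's free edge
- flap_far (a joint): the same flap on the carton's +x side (hinge at x = +57 mm, z = 70 mm), 0 = flat, 1.57 = upright, grows outward to 2.6. Same crease and start
- flap_far_edge (a point): middle of the far flap's free edge
- bottle: white bottle with a screw cap, 62 mm across, 120 mm high, stands right of the carton; leave alone. Origin under its centre
- vial: small vial, 23 mm across, 48 mm high, stands left of the stand; leave alone. Origin under its centre
- beaker: glass beaker, 84 x 92 mm, 106 mm high, stands left of the stand; leave alone. Origin under its centre

How it is judged (in metres and radians):
On the way, in this order (a step that is already met when the one before it is completed fails the run):
1. both flaps are folded out past upright (value of joint each of flap_near, flap_far above 1.7 rad), for 0.2 s.
2. the fingers press the thumb plate and the sight line falls on the marker (contact force between the fingers and mirror above 1 N and z of marker in the frame of sight_pointer between -0.02 and 0.02 m and distance between the grasp point and thumb_plate below 0.06 m), for 0.3 s.
At the end, for the whole second after the job is handed in: Both flaps past upright (over 1.65 rad); the fingers press the thumb plate (over 1 N, tool point within 60 mm) and hold the mirror still (under 0.05 rad/s) with the reflected sight line within 20 mm of the 50 mm marker's centre; the program finishes while holding (all of step 2 and value of joint each of flap_near, flap_far above 1.65 rad and velocity of joint mirror_tilt between -0.05 and 0.05 rad/s); the arm keeps its last pose, push and grip.
It fails at once if the bottle, vial or beaker is moved by more than 20 mm (distance of any of bottle, vial, beaker from where it was at the start of the episode above 0.02 m).
It fails at once if the mirror or its thumb plate is pressed harder than 25 N (contact force between any of the fingers, the arm and mirror above 25 N).
It also fails if it takes over 58 s, if anything falls off the work surface, if the arm or the gripper's body presses on something with over 40 N, if the wrist force passes 120 N, or if a joint passes its speed limit or range.

ROBOT

A 6-joint arm with a two-finger parallel gripper is mounted at the origin on a cart in front of the work surface, level with it; the furniture and walls round the work are solid. World frame = base frame: x ahead of the robot, y to its left, z up, the work surface at z = 0. Lengths are in m, angles in degrees, forces in N, time in s.
With the tool pointing down it reaches from about 0.375 to 0.925 m from the base axis. Payload 5.7 kg.
Tool frame: the origin (TCP) lies between the finger pads, 19 mm behind the fingertips; this is the grasp point; z points along the fingers, y is the line along which they close (so a half turn about z gives the same grasp; the last joint's range is limited). The gripper opens to 85 mm and grips with 20 to 120 N. Pads are 22 mm wide; open, the fingers measure 114 mm over their backs; the gripper's body (76 mm by 85 mm) begins 54 mm behind the grasp point. The pads swing forward as they close: fully open they stand 13 mm farther back than shut.
Start: joints at [56.832, 20.558, 86.54, -0, 72.909, -6.595], TCP at [0.268, 0.537, 0.25] pointing down, gripper open.
Joint ranges: [-170.27, 170.27], [-57.76, 135], [12.27, 136.19], [-55.21, 235.2], [11.17, 155.16], [-170.74, 170.74]. Speed limits (degrees/s): [136.94, 136.94, 180, 180, 180, 180].

INTERFACE

Orientations are given as [roll, pitch, yaw] about the fixed x, y, z axes, in that order (R = Rz(yaw) Ry(pitch) Rx(roll)).
In Python, from workcell import readout, capture, calibration, ticket gives the robot as it stands. The module is installed in compiled form; this text tells all that it offers.
- The arm moves only by the tool step_arm, never from a script. Its argument "plan" is a list of rows, each an object with "angular": the turn, a rotation vector about the tool's x, y, z in degrees, a list of three; "linear": the shift along the tool's x, y, z in mm, a list of three; "fingers": the closure, from 0 (fully open) to 1 (shut). A call has exactly 5 rows; each row is the pose to reach, as a shift and turn from the pose commanded when the call began, along the tool's axes at that moment; what a row does not reach only later rows make up. A row lasts 1/8 s, in which the tool goes at most 62.5 mm and 10.7 degrees, less where a joint would pass 70% of its speed; a pose out of reach is approached as far as the arm can. A call with a gripper value outside its range is refused whole. The fingers move at their own pace and stop on an object; "grip_force" is the grip in N (left out, the last holds). Time passes only in rows, so rows that repeat a pose let the fingers close, or fill a call up. It gives the time, the measured TCP pose, the force, the opening and the grip force at its end, in the units of the state.
- readout.state(): the state, without advancing time (a new reading comes with each control period).
- capture(name): name is "side" or "top" or "wrist"; returns (picture, depth): 400x640x3 uint8, blue, green, red; 400x640 float32, m along the optical axis (not along the pixel's ray), 0 where there is no reading.
- calibration(name): a dict with "camera_matrix" (3x3 intrinsics, pixels), "R" (3x3) and "t" (3): a world point X has camera coordinates R X + t. Camera axes: x right, y down, z forward; pixel columns grow to the right and rows downward; lengths in m; the calibration is good to about 2 mm. A picture is of the moment at which its call begins: read the wrist's pose just before it. calibration takes no time and is no camera call; for the wrist camera it gives the pose at the moment of the call.
- ticket.finish_job(): hands the job in; it is judged then, once.
The state is a dict: "time": time; "joint_positions": joint angles; "joint_vel": joint speeds; "tau": joint torques, N m; "position": TCP position; "tcp_rot": TCP orientation; "contact_force": force on the tool from outside, world axes, zero at the start; "moment": the same for the moment, N m; "grip_width": finger opening in m; "grasp_force": force on a finger pad.
Only numpy, scipy, OpenCV 4.12 (cv2) and the standard library are available. Lean on these libraries where they do the work, as an engineer would, in place of code of your own. Each camera call takes 0.05 s, during which the arm holds its last target. There are 200 camera calls.

## Working session

There is one attempt and no reset: what is moved stays moved. The work goes in short steps, Python scripts to look and compute and a tool call to move; the robot and the scene stay as the last step left them, time stands still between calls to the robot, and variables do not carry over. Pictures are saved under pics/ and viewed, at most 10 in all, crops included, and the job is handed in when it is done.

Besides the shell and the picture viewer there is one more tool, called after "Emit:" in YAML: its name, and indented under it one key for each argument. step_arm: Moves the arm, as the interface text tells. Its arguments: {"type":"object","properties":{"plan":{"type":"array","items":{"type":"object","properties":{"angular":{"type":"array","items":{"type":"number"}},"linear":{"type":"array","items":{"type":"number"}},"fingers":{"type":"number"}}}},"grip_force":{"type":"number"}},"required":["plan"]}

```bash
mkdir -p pics; cat > h.py <<'E'
import numpy as np, cv2
from workcell import readout, capture, calibration, ticket
from scipy.spatial.transform import Rotation as Ro
def cloud(name):
    c=calibration(name); im,d=capture(name)
    K=np.array(c["camera_matrix"]);R=np.array(c["R"]);t=np.array(c["t"])
    v,u=np.mgrid[:400,:640]
    X=np.stack([(u-K[0,2])/K[0,0]*d,(v-K[1,2])/K[1,1]*d,d],-1)
    return im,d,(X-t)@R
E
python3 - <<'E'
from h import *
s=readout.state();print({k:np.round(v,3) for k,v in s.items()})
for n in("side","top"):
    im,d,P=cloud(n);cv2.imwrite(f"pics/{n}0.png",im);np.savez(f"{n}0.npz",im=im,d=d,P=P)
    c=calibration(n);print(n,-np.array(c["R"]).T@c["t"],c["R"][2],(d>0).mean())
E
```

```text
{'time': np.float64(0.0), 'joint_positions': array([ 5.6830e+01,  2.0598e+01,  8.6596e+01,  1.0000e-03,  7.2909e+01,
       -6.5940e+00]), 'joint_vel': array([-0.011, -0.038, -0.035,  0.043, -0.033, -0.128]), 'tau': array([ 1.0000e-03, -5.2765e+01, -2.7861e+01, -0.0000e+00,  1.3000e-02,
        0.0000e+00]), 'position': array([0.268, 0.536, 0.249]), 'tcp_rot': array([-1.79898e+02, -1.30000e-02,  1.53424e+02]), 'contact_force': array([ 0.717, -0.766, -0.743]), 'moment': array([ 0.002, -0.044, -0.076]), 'grasp_force': np.float64(0.0), 'grip_width': np.float64(0.086)}
side [0.26685909 1.43787637 0.80531961] [ 0.13401796 -0.90543263 -0.40277902] 0.83984375
top [0.21629296 0.03633404 1.44142623] [ 0.22083762 -0.00670922 -0.97528751] 0.99576953125
```

View pics/side0.png

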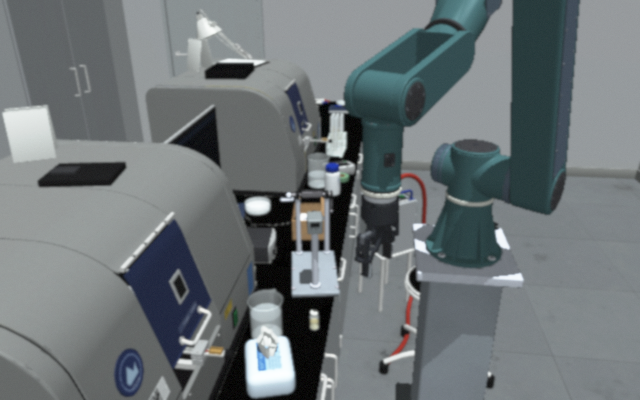

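View pics/top0.png

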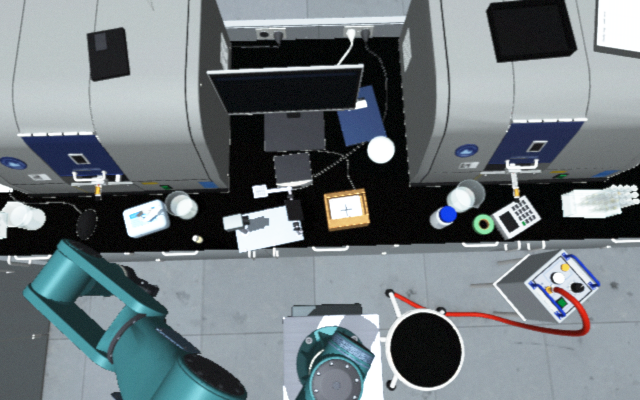

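The side view shows the stand at (315,250) with the carton behind it. In the top view (up is +x, left is +y) the stand base is at (268,228), the camera box at (233,222), the mirror at (294,210), the plate probably at (260,190), the carton at (347,210) and the bottle at (443,215).

```bash
python3 - <<'E'
from h import *
z=np.load("top0.npz");im,P=z["im"],z["P"]
cv2.imwrite("pics/topc.png",cv2.resize(im[160:260,170:400],None,fx=3.4,fy=3.4,interpolation=cv2.INTER_CUBIC))
def box(n,m):
    m=m.astype(np.uint8);k,l,s,c=cv2.connectedComponentsWithStats(m)
    for i in range(1,k):
        if s[i,4]>25:
            p=P[l==i];r=cv2.minAreaRect((p[:,:2]*1000).astype(np.float32))
            print(n,s[i],"ctr",np.round(r[0],1),"size",np.round(r[1],1),"ang",round(r[2],1),"z",np.round(np.percentile(p[:,2],[5,50,95]),3))
roi=np.zeros(im.shape[:2],bool);roi[160:260,170:480]=1
Z=P[...,2]
box("base",roi&(abs(Z-.012)<.006)&(im.min(2)>90)&(np.arange(640)<310))
hsv=cv2.cvtColor(im,cv2.COLOR_BGR2HSV)
box("cartonbrown",roi&(hsv[...,1]>90)&(hsv[...,0]<25)&(hsv[...,2]>70))
box("marker/module",roi&(abs(Z-.042)<.01)&(im.min(2)>120))
box("hi",roi&(Z>.19)&(Z<.27))
box("mid",roi&(Z>.085)&(Z<.15))
c=calibration("top");print(np.array(c["camera_matrix"]))
for v,u in((190,260),(190,275),(210,294),(222,233),(210,347),(195,330),(195,360),(222,330),(222,365)):print(u,v,np.round(P[v,u],3))
E
```

```text
base [ 235  206   68   47 1767] ctr [448.4 208.2] size [130.8 224.7] ang 10.7 z [0.007 0.012 0.016]
cartonbrown [323 188  47  43 919] ctr [399.1 -59.8] size [165.3 378.6] ang 85.9 z [0.    0.073 0.099]
marker/module [457 187  18  19 212] ctr [ 534.2 -477. ] size [61.  62.5] ang 79.5 z [0.044 0.048 0.051]
marker/module [448 193  14  19  45] ctr [ 508.9 -433.9] size [71.2 20. ] ang 31.5 z [0.033 0.041 0.051]
marker/module [329 196  33  23 586] ctr [509.1 -61.7] size [ 71.1 103.8] ang 6.3 z [0.035 0.041 0.048]
marker/module [183 199  13  20  43] ctr [512.7 468.7] size [23.  69.2] ang 65.2 z [0.033 0.044 0.05 ]
marker/module [431 215  12  13  32] ctr [ 446.2 -367.7] size [52.1 15.1] ang 35.2 z [0.033 0.042 0.05 ]
marker/module [193 236   7   6  36] ctr [413.6 445. ] size [17.  18.7] ang 0.2 z [0.035 0.045 0.05 ]
hi [170 160  49  16 678] ctr [607.1 414.4] size [ 36.1 152.5] ang 6.5 z [0.194 0.227 0.26 ]
hi [419 160  61   9 442] ctr [ 600.6 -380.8] size [186.6  23.3] ang 86.3 z [0.192 0.209 0.226]
hi [252 185  51  46 682] ctr [496.  136.5] size [183.7  96.9] ang 49.1 z [0.201 0.221 0.243]

[... 438 characters left out ...]
15.6 z [0.086 0.102 0.108]
mid [325 190  40   8 106] ctr [542.5 -58. ] size [ 14.2 129.2] ang 6.4 z [0.087 0.095 0.104]
mid [435 206  21  19 300] ctr [ 459.  -382.9] size [55.8 56.4] ang 79.4 z [0.089 0.118 0.124]
mid [329 214  39  10 185] ctr [456.1 -66.6] size [ 17.1 127.2] ang 6.2 z [0.086 0.093 0.1  ]
[[417.05330106   0.         318.91525092]
 [  0.         417.05330106 200.39061698]
 [  0.           0.           1.        ]]
260 190 [0.526 0.203 0.236]
275 190 [0.528 0.159 0.225]
294 210 [0.467 0.103 0.215]
233 222 [0.433 0.283 0.227]
347 210 [ 0.496 -0.068  0.044]
330 195 [ 0.539 -0.01   0.093]
360 195 [ 0.557 -0.119  0.006]
330 222 [ 0.448 -0.007  0.093]
365 222 [ 0.449 -0.124  0.071]
```

View pics/topc.png

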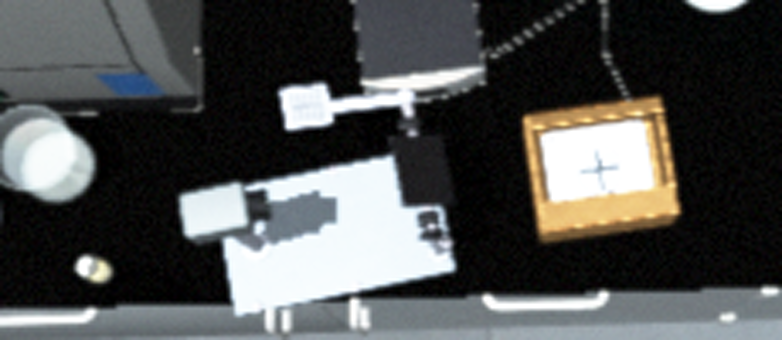

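The crop shows the white thumb plate at about crop (305,105), joined by an arm to the shaft at (408,105). The black mirror is at (424,170). The carton has its cross at (599,168) and both flaps leaning in.

```bash
cat >> h.py <<'E'
def go(p,yaw,start=None):
    s=readout.state()
    p0,R0=(np.array(s["position"]),Ro.from_euler("xyz",s["tcp_rot"],degrees=True)) if start is None else (np.array(start[0]),Ro.from_euler("xyz",[180,0,start[1]],degrees=True))
    R1=Ro.from_euler("xyz",[180,0,yaw],degrees=True)
    print("lin",np.round(R0.inv().apply(np.array(p)-p0)*1000,1),"ang",np.round((R0.inv()*R1).as_rotvec(degrees=True),1))
E
python3 - <<'E'
from h import *
z=np.load("top0.npz");im,P=z["im"],z["P"]
Z=P[...,2]
g=cv2.cvtColor(im,cv2.COLOR_BGR2GRAY)[199:219,333:361];print(g[::2,::2])
pl=(Z>.228)&(Z<.25);pl[:180]=0;pl[205:]=0;pl[:,:245]=0;pl[:,272:]=0;pl&=im.min(2)>150
p=P[pl];print("plate",p.mean(0),cv2.minAreaRect((p[:,:2]*1000).astype(np.float32)))
a=np.radians(10.7);c=np.array([448.4,208.2]);piv=c-100.5*np.array([-np.sin(a),np.cos(a)])
M=np.array([[np.cos(a),np.sin(a)],[-np.sin(a),np.cos(a)]])
print("pivot",piv,"cam in stand",M@(np.array([436.1,277.7])-piv),"plate",M@(p.mean(0)[:2]*1000-piv))
m=np.array([498,-65]);q=M@(m-piv);print("marker in stand",q,"tilt",(np.radians(80)-np.arctan2(165,-q[1]))/2)
go([.45,.2,.36],186.3);go([.498,-.065,.36],186.3)
E
```

```text
[[254 255 255 255 255 255 255 255 255 255 255 255 255 248]
 [255 255 255 255 255 255 255 255 255 255 255 255 255 253]
 [255 255 255 255 255 255 255 255 255 255 255 255 255 255]
 [255 255 255 255 255 255 223 255 255 254 255 255 255 255]
 [255 255 255 255 255 255 234 251 255 254 255 255 255 255]
 [255 255 255 255 253 242 203 183 199 222 255 255 255 255]
 [255 255 255 255 252 255 250 251 255 255 255 255 255 255]
 [255 255 255 255 255 255 254 242 255 255 255 255 255 255]
 [255 255 255 255 255 255 255 230 254 255 255 255 252 252]
 [255 255 255 255 255 246 233 238 206 215 211 204 204 203]]
plate [0.52226329 0.20158526 0.23825704] ((523.889404296875, 196.6496124267578), (35.75724411010742, 52.50605773925781), 10.052141189575195)
pivot [467.05949485 109.44741395] cam in stand [  0.81769237 171.07528873] plate [71.35087823 80.28632487]
marker in stand [  -1.98652461 -177.15888014] tilt 0.32319303198998234
lin [-313.  -219.4 -110.5] ang [ -0.1  -0.  -32.9]
lin [-474.5 -435.  -110.1] ang [ -0.1  -0.  -32.9]
```

Emit:
step_arm:
  plan:
    - {"linear": [0,0,-60],"angular": [0,0,-10],"fingers": 1}
    - {"linear": [0,0,-110],"angular": [0,0,-20],"fingers": 1}
    - {"linear": [-40,-30,-110],"angular": [0,0,-30],"fingers": 1}
    - {"linear": [-80,-65,-110],"angular": [0,0,-33],"fingers": 1}
    - {"linear": [-120,-100,-110],"angular": [0,0,-33],"fingers": 1}
  grip_force: 40

```text
time: 0.72
position: [0.3312, 0.392, 0.3597]
tcp_rot: [-180.0, -0.0, -173.5]
contact_force: [0.7, -0.7, 0.1]
grip_width: 0.0
grasp_force: 0.0
```

```bash
python3 - <<'E'
from h import *
s=readout.state();print(s["position"],s["tcp_rot"],s["grip_width"])
go([.498,-.065,.36],186.3)
E
```

```text
[0.33117696 0.39197969 0.35969296] [-1.79971995e+02 -1.36462630e-02 -1.73494376e+02] 2.312625348808442e-05
lin [-1.140e+02 -4.729e+02 -1.000e-01] ang [-0.  -0.   0.2]
```

Emit:
step_arm:
  plan:
    - {"linear": [-12,-50,0],"angular": [0,0,0],"fingers": 1}
    - {"linear": [-24,-100,0],"angular": [0,0,0],"fingers": 1}
    - {"linear": [-36,-150,0],"angular": [0,0,0],"fingers": 1}
    - {"linear": [-48,-200,0],"angular": [0,0,0],"fingers": 1}
    - {"linear": [-60,-250,0],"angular": [0,0,0],"fingers": 1}

```text
time: 1.35
position: [0.4187, 0.1501, 0.3598]
tcp_rot: [-180.0, -0.0, -173.6]
contact_force: [1.5, 0.3, 0.1]
grip_width: -0.0001
grasp_force: 0.0
```

Emit:
step_arm:
  plan:
    - {"linear": [-12,-50,0],"angular": [0,0,0],"fingers": 1}
    - {"linear": [-24,-100,0],"angular": [0,0,0],"fingers": 1}
    - {"linear": [-36,-150,0],"angular": [0,0,0],"fingers": 1}
    - {"linear": [-48,-200,0],"angular": [0,0,0],"fingers": 1}
    - {"linear": [-54,-223,0],"angular": [0,0,0],"fingers": 1}

```text
time: 1.98
position: [0.4977, -0.0664, 0.3595]
tcp_rot: [-180.0, -0.0, -173.7]
contact_force: [-0.2, 0.0, 0.7]
grip_width: -0.0003
grasp_force: 0.0
```

```bash
python3 - <<'E'
from h import *
s=readout.state();print(s["time"],s["position"],s["tcp_rot"],s["contact_force"])
im,d,P=cloud("wrist");cv2.imwrite("pics/w1.png",im);np.savez("w1.npz",im=im,P=P)
go([.498,-.065,.10],186.3)
E
```

```text
1.975 [ 0.49766625 -0.06635602  0.35954094] [-1.79975052e+02 -3.72376805e-02 -1.73711357e+02] [-0.24646257  0.04616373  0.69730056]
lin [2.000e-01 3.700e+00 2.595e+02] ang [-0.1 -0.  -0. ]
```

View pics/w1.png

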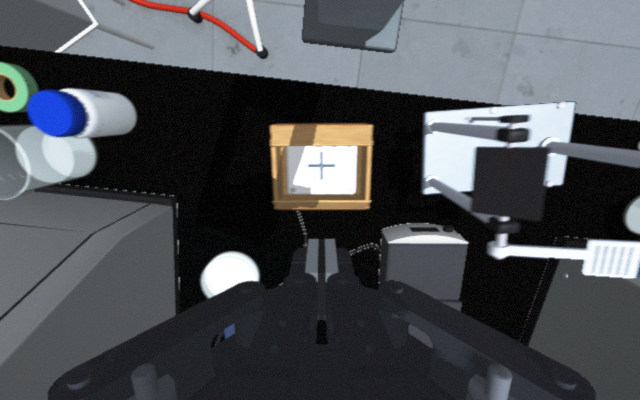

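The wrist view shows the carton at (322,165) with the cross at (321,165). The thumb plate is at (611,258), the mirror at (510,183), and the closed fingers are at (321,245).

```bash
python3 - <<'E'
from h import *
c=calibration("wrist");K=np.array(c["camera_matrix"]);R=np.array(c["R"]);t=np.array(c["t"]);C=-R.T@t
def ray(u,v,z):
    r=R.T@np.linalg.inv(K)@[u,v,1];return np.round(C+r*(z-C[2])/r[2],4)
print("marker",ray(321,165,.045),"plate",ray(611,258,.239),"mirror",ray(510,183,.214),"flap edges",ray(322,146,.098),ray(322,203,.098))
P=np.load("w1.npz")["P"]
for u,v in((321,170),(611,258),(322,135),(322,143),(322,206)):print(u,v,np.round(P[v,u],3))
print(np.round(P[120:216:4,340],3))
E
```

```text
marker [ 0.4989 -0.0692  0.045 ] plate [0.5222 0.197  0.239 ] mirror [0.4686 0.1036 0.214 ] flap edges [ 0.4657 -0.0714  0.098 ] [ 0.5413 -0.0631  0.098 ]
321 170 [ 0.505 -0.066  0.046]
611 258 [0.521 0.2   0.239]
322 135 [ 0.452 -0.071  0.088]
322 143 [ 0.461 -0.07   0.099]
322 206 [ 0.549 -0.06   0.083]
[[ 0.431 -0.044 -0.001]
 [ 0.436 -0.048  0.067]
 [ 0.441 -0.048  0.078]
 [ 0.445 -0.048  0.084]
 [ 0.45  -0.047  0.089]
 [ 0.455 -0.047  0.094]
 [ 0.46  -0.047  0.098]
 [ 0.471 -0.042  0.039]
 [ 0.476 -0.041  0.04 ]
 [ 0.482 -0.04   0.039]
 [ 0.488 -0.039  0.039]
 [ 0.494 -0.039  0.041]
 [ 0.5   -0.038  0.039]
 [ 0.506 -0.037  0.039]
 [ 0.512 -0.036  0.039]
 [ 0.518 -0.036  0.039]
 [ 0.525 -0.035  0.039]
 [ 0.531 -0.034  0.04 ]
 [ 0.537 -0.033  0.039]
 [ 0.549 -0.031  0.019]
 [ 0.532 -0.038  0.102]
 [ 0.541 -0.036  0.091]
 [ 0.552 -0.033  0.073]
 [ 0.582 -0.025 -0.001]]
```

Emit:
step_arm:
  plan:
    - {"linear": [0,0,55],"angular": [0,0,0],"fingers": 1}
    - {"linear": [0,0,110],"angular": [0,0,0],"fingers": 1}
    - {"linear": [0,0,165],"angular": [0,0,0],"fingers": 1}
    - {"linear": [0,0,215],"angular": [0,0,0],"fingers": 1}
    - {"linear": [0,0,255],"angular": [0,0,0],"fingers": 1}

```text
time: 2.65
position: [0.496, -0.0631, 0.103]
tcp_rot: [180.0, -0.1, -173.6]
contact_force: [-0.3, -1.1, 0.3]
grip_width: 0.0
grasp_force: 0.0
```

Emit:
step_arm:
  plan:
    - {"linear": [-16,0,0],"angular": [0,0,0],"fingers": 1}
    - {"linear": [-30,0,0],"angular": [0,0,0],"fingers": 1}
    - {"linear": [-42,0,0],"angular": [0,0,0],"fingers": 1}
    - {"linear": [-52,0,0],"angular": [0,0,0],"fingers": 1}
    - {"linear": [-62,0,0],"angular": [0,0,0],"fingers": 1}

```text
time: 3.28
position: [0.5595, -0.0567, 0.1056]
tcp_rot: [-180.0, 0.0, -173.6]
contact_force: [-0.9, -0.7, 0.6]
grip_width: -0.0001
grasp_force: 0.5
```

Emit:
step_arm:
  plan:
    - {"linear": [25,0,0],"angular": [0,0,0],"fingers": 1}
    - {"linear": [50,0,0],"angular": [0,0,0],"fingers": 1}
    - {"linear": [75,0,0],"angular": [0,0,0],"fingers": 1}
    - {"linear": [92,0,0],"angular": [0,0,0],"fingers": 1}
    - {"linear": [104,0,0],"angular": [0,0,0],"fingers": 1}

```text
time: 3.9
position: [0.4558, -0.0688, 0.1055]
tcp_rot: [-180.0, 0.1, -173.6]
contact_force: [0.8, 0.8, 1.0]
grip_width: -0.0003
grasp_force: 0.4
```

Emit:
step_arm:
  plan:
    - {"linear": [10,0,0],"angular": [0,0,0],"fingers": 1}
    - {"linear": [20,0,0],"angular": [0,0,0],"fingers": 1}
    - {"linear": [20,0,0],"angular": [0,0,0],"fingers": 1}
    - {"linear": [0,0,0],"angular": [0,0,0],"fingers": 1}
    - {"linear": [-30,0,0],"angular": [0,0,0],"fingers": 1}

```text
time: 4.53
position: [0.4849, -0.065, 0.1048]
tcp_rot: [180.0, -0.1, -173.6]
contact_force: [0.8, -0.4, -0.4]
grip_width: 0.0001
grasp_force: 0.0
```

Emit:
step_arm:
  plan:
    - {"linear": [-20,0,-50],"angular": [0,0,0],"fingers": 1}
    - {"linear": [-20,0,-100],"angular": [0,0,0],"fingers": 1}
    - {"linear": [-20,0,-150],"angular": [0,0,0],"fingers": 1}
    - {"linear": [-20,0,-205],"angular": [0,0,0],"fingers": 1}
    - {"linear": [-20,0,-255],"angular": [0,0,0],"fingers": 1}

```text
time: 5.15
position: [0.5051, -0.0628, 0.3619]
tcp_rot: [-180.0, 0.0, -173.6]
contact_force: [0.3, 0.4, -0.1]
grip_width: 0.0001
grasp_force: 0.0
```

```bash
python3 - <<'E'
from h import *
s=readout.state();print(s["time"],s["position"],s["tcp_rot"])
im,d,P=cloud("wrist");cv2.imwrite("pics/w2.png",im);np.savez("w2.npz",im=im,P=P)
m=(P[...,2]>.075)&(P[...,2]<.13)&(P[...,0]>.38)&(P[...,0]<.62)&(abs(P[...,1]+.067)<.05)
for side in(-1,1):
    q=P[m&((P[...,0]-.4985)*side>0)];f=np.polyfit((q[:,0]-.4985)*side,q[:,2],1);print(side,len(q),q.min(0),q.max(0),"angle",np.pi-np.arctan(f[0])if f[0]<0 else np.pi-np.arctan(f[0]))
# target above plate at tilt .323
a=np.radians(10.7);B=np.array([[np.cos(a),-np.sin(a)],[np.sin(a),np.cos(a)]])
for v in(0,.323):
    y,z=90*np.cos(v)+29*np.sin(v),29*np.cos(v)-90*np.sin(v)
    print(v,np.array([467.1,109.4])+B@[72,y],210+z)
go([.522,.201,.36],186.3)
E
```

```text
5.15 [ 0.50506595 -0.06277233  0.36192264] [-1.79988327e+02  6.52988941e-03 -1.73566092e+02]
-1 1425 [ 0.40808746 -0.11697384  0.07506294] [ 0.44094105 -0.01703957  0.09737286] angle 2.49779017065632
1 1350 [ 0.55239597 -0.11675596  0.07504148] [ 0.5852832  -0.01701618  0.09920953] angle 2.427058532355761
0 [521.13812597 211.203148  ] 239.0
0.323 [520.29318637 215.67486447] 208.93317976500776
lin [-43.5 261.3   8.1] ang [-0.2  0.6  0.1]
```

View pics/w2.png

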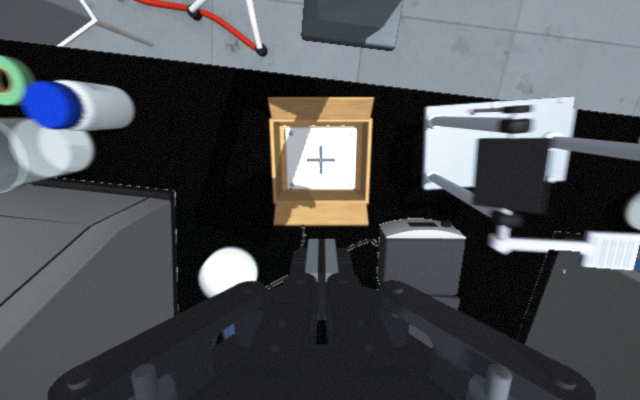

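Both flaps now stand outward, near flap at (320,107) and far flap at (320,214), at about 2.45 rad each, and the cross is uncovered at (321,160). Next I go above the plate.

Emit:
step_arm:
  plan:
    - {"linear": [-9,50,0],"angular": [0,0,-4],"fingers": 1}
    - {"linear": [-18,105,0],"angular": [0,0,-4],"fingers": 1}
    - {"linear": [-27,160,0],"angular": [0,0,-4],"fingers": 1}
    - {"linear": [-36,215,0],"angular": [0,0,-4],"fingers": 1}
    - {"linear": [-46,267,0],"angular": [0,0,-4],"fingers": 1}

```text
time: 5.82
position: [0.5207, 0.2095, 0.3595]
tcp_rot: [-180.0, -0.0, -169.6]
contact_force: [0.4, -0.1, -0.3]
grip_width: 0.0
grasp_force: 0.0
```

Emit:
step_arm:
  plan:
    - {"linear": [0,0,0],"angular": [0,0,0],"fingers": 1}
    - {"linear": [0,0,30],"angular": [0,0,0],"fingers": 1}
    - {"linear": [0,0,60],"angular": [0,0,0],"fingers": 1}
    - {"linear": [0,0,80],"angular": [0,0,0],"fingers": 1}
    - {"linear": [0,0,90],"angular": [0,0,0],"fingers": 1}

```text
time: 6.45
position: [0.5203, 0.2064, 0.2685]
tcp_rot: [-180.0, -0.2, -169.6]
contact_force: [-0.5, 0.4, 0.3]
grip_width: -0.0001
grasp_force: 0.0
```

```bash
python3 - <<'E'
from h import *
s=readout.state();print(s["time"],s["position"],s["tcp_rot"],s["contact_force"])
im,d,P=cloud("wrist");cv2.imwrite("pics/w3.png",im)
go([.521,.207,.228],190.7)
E
```

```text
6.45 [0.52026895 0.20642729 0.26847549] [-1.79959300e+02 -1.54607978e-01 -1.69617579e+02] [-0.54529867  0.3755286   0.26451629]
lin [-1.2  0.3 39.8] ang [-0.  -0.2 -0.3]
```

View pics/w3.png

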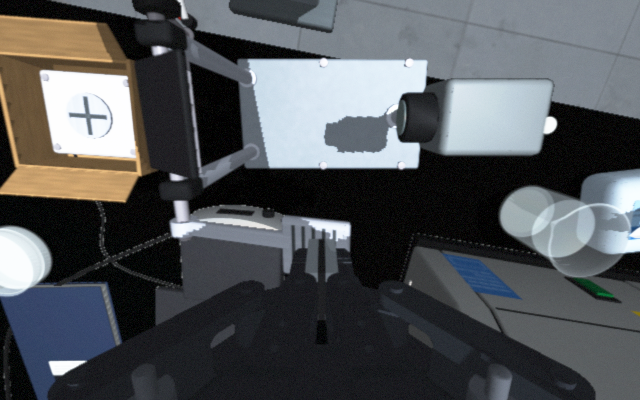

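The fingers (320,240) are over the plate, which spans columns 285 to 350. Pressing slowly.

Emit:
step_arm:
  plan:
    - {"linear": [0,0,4],"angular": [0,0,0],"fingers": 1}
    - {"linear": [0,0,7],"angular": [0,0,0],"fingers": 1}
    - {"linear": [0,0,10],"angular": [0,0,0],"fingers": 1}
    - {"linear": [0,0,13],"angular": [0,0,0],"fingers": 1}
    - {"linear": [0,0,16],"angular": [0,0,0],"fingers": 1}

```text
time: 7.12
position: [0.5212, 0.2078, 0.2541]
tcp_rot: [180.0, 0.0, -169.6]
contact_force: [0.1, 1.9, 0.9]
grip_width: -0.0004
grasp_force: 0.5
```

Emit:
step_arm:
  plan:
    - {"linear": [0,0,4],"angular": [0,0,0],"fingers": 1}
    - {"linear": [0,0,8],"angular": [0,0,0],"fingers": 1}
    - {"linear": [0,0,12],"angular": [0,0,0],"fingers": 1}
    - {"linear": [0,0,16],"angular": [0,0,0],"fingers": 1}
    - {"linear": [0,0,20],"angular": [0,0,0],"fingers": 1}

```text
time: 7.75
position: [0.521, 0.2077, 0.2338]
tcp_rot: [180.0, 0.0, -169.6]
contact_force: [-0.5, 1.3, 2.7]
grip_width: 0.0001
grasp_force: 1.1
```

```bash
python3 - <<'E'
from h import *
a=np.radians(10.7);M=np.array([[np.cos(a),np.sin(a)],[-np.sin(a),np.cos(a)]])
s=readout.state();print(s["time"],s["position"],s["contact_force"])
for n in("wrist","top"):
    im,d,P=cloud(n);cv2.imwrite(f"pics/{n}4.png",im)
    S=P.copy();S[...,:2]=(P[...,:2]-[.4671,.1094])@M.T
    m=(abs(S[...,0])<.028)&(abs(S[...,1])<.03)&(S[...,2]>.17)&(S[...,2]<.26)
    q=S[m];f=np.polyfit(q[:,1],q[:,2],1);print(n,len(q),"mirror slope deg",np.degrees(np.arctan(f[0])),"tilt",np.radians(40)-np.arctan(f[0]),"z0",f[1])
E
```

```text
7.75 [0.52102101 0.20772992 0.2337699 ] [-0.46095082  1.31220338  2.65591733]
wrist 11668 mirror slope deg 22.558596772461122 tilt 0.3044099124885191 z0 0.218426536958322
top 329 mirror slope deg 23.405623748258712 tilt 0.28962650290764086 z0 0.217254512584106
```

Emit:
step_arm:
  plan:
    - {"linear": [0,0,1],"angular": [0,0,0],"fingers": 1}
    - {"linear": [0,0,2],"angular": [0,0,0],"fingers": 1}
    - {"linear": [0,0,2.5],"angular": [0,0,0],"fingers": 1}
    - {"linear": [0,0,2.5],"angular": [0,0,0],"fingers": 1}
    - {"linear": [0,0,2.5],"angular": [0,0,0],"fingers": 1}

```text
time: 8.48
position: [0.521, 0.2076, 0.2315]
tcp_rot: [-180.0, -0.0, -169.6]
contact_force: [-0.9, 1.8, 3.2]
grip_width: -0.0
grasp_force: 1.3
```

```bash
python3 - <<'E'
from h import *
a=np.radians(10.7);M=np.array([[np.cos(a),np.sin(a)],[-np.sin(a),np.cos(a)]])
s=readout.state();print(s["time"],s["position"],s["contact_force"],s["joint_vel"])
for n in("wrist","top","side"):
    im,d,P=cloud(n)
    S=P.copy();S[...,:2]=(P[...,:2]-[.4671,.1094])@M.T
    m=(abs(S[...,0])<.028)&(abs(S[...,1])<.025)&(S[...,2]>.17)&(S[...,2]<.26)
    q=S[m]
    if len(q)>20:f=np.polyfit(q[:,1],q[:,2],1);print(n,len(q),"tilt",np.radians(40)-np.arctan(f[0]),"z0",f[1])
    if n=="side":cv2.imwrite("pics/s5.png",cv2.resize(im[170:310,260:360],None,fx=4,fy=4,interpolation=cv2.INTER_CUBIC))
    if n=="wrist":
        cv2.imwrite("pics/w5.png",cv2.resize(im[0:240,0:260],None,fx=2.5,fy=2.5,interpolation=cv2.INTER_CUBIC))
        nd=(S[...,0]>-.075)&(S[...,0]<-.052)&(S[...,1]<.0)&(S[...,1]>-.08)&(S[...,2]>.13)&(S[...,2]<.215)
        q=S[nd];print("needle",len(q));v,u=np.nonzero(nd)
        if len(q)>10:
            print(u.min(),u.max(),v.min(),v.max());k=(q[:,1]<-.012);f=np.polyfit(q[k,1],q[k,2],1);print(k.sum(),"needle deg",np.degrees(np.arctan(f[0])),f[1])
# marker by disc depth
    if n=="wrist":
        mk=(abs(P[...,2]-.045)<.003)&(im.min(2)>80)&(abs(P[...,0]-.4985)<.03)&(abs(P[...,1]+.067)<.03);print("marker pts",P[mk].mean(0),mk.sum())
E
```

```text
8.475 [0.52095308 0.20758021 0.23154684] [-0.89320634  1.82648768  3.15211028] [-0.05823964  0.0111786   0.05275342 -0.05579904 -0.04832368  0.03435124]
wrist 11520 tilt 0.3309875820771685 z0 0.2183689562820989
needle 14
73 75 0 9
14 needle deg 55.58426048552202 0.23937691910165879
marker pts [ 0.49686717 -0.06501973  0.04523187] 1945
top 303 tilt 0.3212453311842261 z0 0.21736908145603084
side 59 tilt 0.29306508224535294 z0 0.21500820336713047
```

View pics/w5.png

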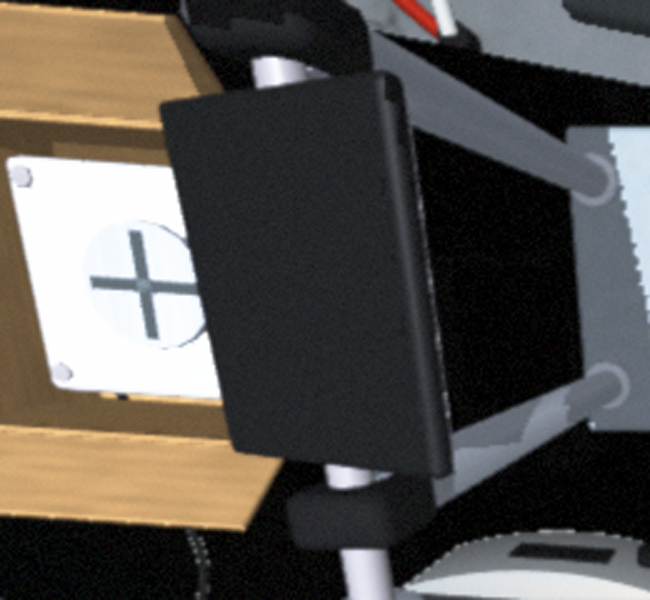

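The marker cross shows at crop (145,285), beside the black mirror back at (300,270). The tilt measures 0.32 to 0.33 against a target of about 0.325. I hold for one call, confirm, and hand in.

Emit:
step_arm:
  plan:
    - {"linear": [0,0,0],"angular": [0,0,0],"fingers": 1}
    - {"linear": [0,0,0],"angular": [0,0,0],"fingers": 1}
    - {"linear": [0,0,0],"angular": [0,0,0],"fingers": 1}
    - {"linear": [0,0,0],"angular": [0,0,0],"fingers": 1}
    - {"linear": [0,0,0],"angular": [0,0,0],"fingers": 1}

```text
time: 9.25
position: [0.5209, 0.2076, 0.2315]
tcp_rot: [-180.0, -0.0, -169.6]
contact_force: [-1.2, 1.5, 2.6]
grip_width: 0.0001
grasp_force: 1.3
```

```bash
python3 - <<'E'
from h import *
a=np.radians(10.7);M=np.array([[np.cos(a),np.sin(a)],[-np.sin(a),np.cos(a)]])
c=calibration("wrist");K=np.array(c["camera_matrix"]);R=np.array(c["R"]);t=np.array(c["t"]);C=-R.T@t
r=R.T@np.linalg.inv(K)@[58,114,1];m=C+r*(.045-C[2])/r[2];q=M@(m[:2]-[.4671,.1094])
vt=(np.radians(80)-np.arctan2(.165,-q[1]))/2
T=[]
for n in("wrist","top"):
    im,d,P=cloud(n);S=P.copy();S[...,:2]=(P[...,:2]-[.4671,.1094])@M.T
    k=(abs(S[...,0])<.028)&(abs(S[...,1])<.025)&(S[...,2]>.17)&(S[...,2]<.26)
    f=np.polyfit(S[k][:,1],S[k][:,2],1);T.append(np.radians(40)-np.arctan(f[0]))
print(m,"target",vt,"tilts",T,"off mm",(np.array(T)-vt)*2*np.hypot(.165,q[1])*1000)
s=readout.state();print(s["contact_force"],s["position"])
if max(abs(np.array(T)-vt))<.022 and s["contact_force"][2]>1.5: print(ticket.finish_job())
E
```

```text
[ 0.49757119 -0.06446936  0.045     ] target 0.3222690338993719 tilts [np.float64(0.3323273675516411), np.float64(0.3140172874899887)] off mm [ 4.86052038 -3.98751751]
[-1.01198723  1.30819389  3.10376662] [0.5209591  0.20760422 0.23146586]
the job is handed in; nothing more can be done
None
```

I folded both flaps out to about 2.4–2.5 rad and handed the job in with the fingers still holding the thumb plate at about 3 N; by my measurements the sight line falls within about 5 mm of the marker's centre, though the judge's verdict wasn't shown.

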